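# Clear the radio cradle and hold its spring jaw open at the mark

### The arm

A 6-joint arm with a two-finger parallel gripper is mounted at the origin on the work surface. World frame = base frame: x ahead of the robot, y to its left, z up, the work surface at z = 0. Lengths are in mm, angles in rad, forces in N, time in s.
With the tool pointing down it reaches from about 300 to 775 mm from the base axis. Payload 14.6 kg.
Tool frame: the origin (TCP) lies at the very end of the fingers, on their centre line; the grasp point (between the pads) lies 19 mm behind it; z points along the fingers, y is the line along which they close (so a half turn about z gives the same grasp; the last joint's range is limited). The gripper opens to 94 mm and grips with 3 to 60 N. Pads are 16 mm wide; open, the fingers measure 119 mm over their backs; the gripper's body (75 mm by 177 mm) begins 78 mm behind the grasp point.
Start: joints at [-0.067, 0.3, 1.521, -0, 1.321, -0.067], TCP at [549.99, -0.002, 205.446] pointing down, gripper open.
Joint ranges: [-3.03, 3.03], [-0.79, 2.21], [0.23, 2.52], [-1.04, 4.18], [0, 3.07], [-2.55, 2.55]. Speed limits (rad/s): [2.22, 2.22, 2.57, 3.14, 3.14, 3.14].

### API

Orientations are given as [roll, pitch, yaw] about the fixed x, y, z axes, in that order (R = Rz(yaw) Ry(pitch) Rx(roll)).
In Python, from cell import manip gives the robot as it stands. The module is installed in compiled form; this text tells all that it offers.
- The arm moves only by the shell command python3 -m inch 'ROWS' [FORCE]. ROWS is JSON, a list of rows, each an object of numbers: "gripper": the opening, from 0 (shut) to 1 (fully open); "dx", "dy", "dz": the shift along the world's x, y, z in m; "wx", "wy", "wz": the turn, a rotation vector about the world's x, y, z in degrees. A call has exactly 5 rows; each row is the pose to reach, as a shift and turn from the pose commanded when the call began; what a row does not reach only later rows make up. A row lasts 1/12 s, in which the tool goes at most 41.7 mm and 7.16 degrees, less where a joint would pass 70% of its speed; a pose out of reach is approached as far as the arm can. A call with a gripper value outside its range is refused whole. The fingers move at their own pace and stop on an object; FORCE is the grip in N (left out, the last holds). Time passes only in rows, so rows that repeat a pose let the fingers close, or fill a call up. It gives the time, the measured TCP pose, the force, the opening and the grip force at its end, in the units of the state.
- manip.read_state(): the state, without advancing time (a new reading comes with each control period).
- manip.camera(name): name is "scene" or "side" or "wrist"; returns the picture (384x512x3 uint8, blue, green, red); there is no depth.
- manip.camera_info(name): a dict with "camera_matrix" (3x3 intrinsics, pixels), "R" (3x3) and "t" (3): a world point X has camera coordinates R X + t; the wrist camera has in their place "tool_from_camera" (4x4, takes a point from camera to tool coordinates, whose origin is the TCP and whose axes are the flange's). Camera axes: x right, y down, z forward; pixel columns grow to the right and rows downward; lengths in mm; the calibration is good to about 2 mm. A picture is of the moment at which its call begins: read the wrist's pose just before it. camera_info takes no time and is no camera call.
- manip.sign_off(): hands the job in; it is judged then, once.
The state is a dict: "clock": time; "joints": joint angles; "qd": joint speeds; "effort": joint torques, N m; "eef_pos": TCP position; "eef_rot": TCP orientation; "wrist_force": force on the tool from outside, world axes, zero at the start; "moment": the same for the moment, N m; "finger_gap": finger opening in mm; "finger_force": force on a finger pad.
Only numpy, scipy, OpenCV 4.12 (cv2) and the standard library are available. Lean on these libraries where they do the work, as an engineer would, in place of code of your own. Each camera call takes 0.05 s, during which the arm holds its last target. There are 200 camera calls.

### The job

Get the radio programming cradle ready for the next radio: with the brush, sweep the four scrap pieces along the bed into the blue catch tray (do not touch the scrap with the gripper), then stand the brush back on its bristles on the black mat and let go of it. After that pull the spring jaw out by its black handle until the red pointer is level with the yellow mark, and finish while still holding it there. Do not push the radio, the mouse or the cup about.

Things in the scene. Friction and masses are not known exactly. Their poses are not given: they have to be found in the camera images.
- cradle: Dark grey radio cradle fixed to the desk; origin on the desk under the bed's middle, z up. Base x -165 to +85, y -110 to +90 mm, its flat top 30 mm high. Pulling the jaw moves it along the cradle's -x. All heights given here are above the desk.
- bed (a point): Middle of the bed's top, 30 mm high, axes as the cradle. The scrap lies in a channel 94 mm wide (x -47 to +47 mm) that runs along y between a fixed aluminium fence (+x side) and the spring jaw (-x side), both 55 mm high; it is open at both ends and leads at +y straight into the catch tray. Bed y -110 to +90 mm.
- tray (a point): Centre of the inner floor of the blue open catch tray joined to the cradle's +y side, 150 mm from the bed's middle, axes as the cradle. 130 mm (x) by 120 mm (y), walls 26 mm high and 4 mm thick, floor 4 mm above the desk.
- jaw (a joint): Travel of the spring jaw in m: 0 is shut, grows as the handle is pulled along the cradle's -x, stop at 0.060. The spring pulls back with about 4.5 N at 0 plus 150 N per m, so it shuts again when let go.
- handle (a point): Grip point of the jaw's black upright handle, 18 mm below its top, axes as the cradle, moves with the jaw. A plate 16 mm thick along x, 60 mm wide along y, from 40 to 95 mm high; the carriage at its foot is 40 mm high. 40 mm clear to the jaw on +x, free on -x. Held best with one finger before and one behind it (across its thickness).
- pointer (a point): Outer tip of the thin red pointer on the jaw carriage, 10 mm nearer the bed (+x) than the handle centre and 66 mm to its +y side, 45 mm above the desk; it moves with the jaw and has the cradle's axes.
- mark_mid (a point): Centre of the top of the fixed yellow mark block beside the pointer's path, 12 mm long along the cradle's x, 16 mm wide, top 46 mm above the desk; its axes are the cradle's. The pointer is level with the mark when both have the same position along the cradle's x; the travel needed is 20 to 40 mm and differs each time.
- mat: Black rubber mat 170 x 120 x 3 mm fixed flat on the desk, the brush's place; origin at the centre of its underside, long side along x.
- brush: Wooden hand brush standing on its bristles, 76 mm high, about 0.16 kg; origin at the middle of the bristle ends, z up, long side along x. Stiff bristles 74 x 30 x 25 mm, above them a wooden block 80 x 36 mm from 25 to 40 mm high, above that the grip ridge: 60 mm long along x, 18 mm thick along y, from 40 to 76 mm high.
- brush_mid (a point): Centre of the brush, 38 mm above the bristle ends, axes as the brush.
- scrap0_mid (a point): Scrap piece: orange broken latch block, 20 x 16 x 18 mm high, about 15 g; this point is its centre.
- scrap1_mid (a point): Scrap piece: white plastic U-shaped clip end, 22 x 18 x 16 mm high, about 15 g; this point is its centre.
- scrap2_mid (a point): Scrap piece: aluminium angle offcut, 24 x 18 x 18 mm high, about 15 g; this point is its centre.
- scrap3_mid (a point): Scrap piece: brass hexagonal nut blank, 22 across, 14 mm high, about 15 g; this point is its centre.
- radio: Bystander: black mobile radio with orange display, 125 x 160 x 44 mm, loose; origin under its centre.
- mouse: Bystander: black and yellow cordless computer mouse, 105 x 60 x 35 mm, loose; origin under its centre.
- cup: Bystander: open green plastic tumbler, 84 mm wide, 130 mm high, loose; origin under its centre.
Not all that is in view belongs to the job. Of the things that look like the brush, the middle-sized one is meant. Of the things that look like the mat, take the one that is nearest to the robot's base at the start.

How it is judged (in metres and radians):
On the way, in this order (a step that is already met when the one before it is completed fails the run):
1. all four scrap pieces are in the catch tray (y of scrap0_mid in the frame of cradle between 0.09 and 0.21 m and x of scrap0_mid in the frame of cradle between -0.065 and 0.065 m and height (world z) of each of scrap0_mid, scrap1_mid, scrap2_mid, scrap3_mid below 0.045 m and y of scrap1_mid in the frame of cradle between 0.09 and 0.21 m and x of scrap1_mid in the frame of cradle between -0.065 and 0.065 m and y of scrap2_mid in the frame of cradle between 0.09 and 0.21 m and x of scrap2_mid in the frame of cradle between -0.065 and 0.065 m and y of scrap3_mid in the frame of cradle between 0.09 and 0.21 m and x of scrap3_mid in the frame of cradle between -0.065 and 0.065 m), for 0.2 s.
2. the brush stands on its mat, let go, with the scrap still in the tray (all of step 1 and x of brush_mid in the frame of mat between -0.085 and 0.085 m and y of brush_mid in the frame of mat between -0.06 and 0.06 m and angle between brush_mid's own z axis and vertical below 0.15 rad and linear speed of brush below 0.03 m/s and contact force between the fingers and brush below 0.2 N and contact force between brush and mat above 0.3 N), for 0.2 s.
3. the jaw is held with its pointer at the mark (x of pointer in the frame of mark_mid between -0.006 and 0.006 m and velocity of joint jaw between -0.01 and 0.01 m/s and contact force between the fingers and jaw above 2 N), for 0.3 s.
At the end, for the whole second after the job is handed in: Fingers hold the jaw (over 2 N) at rest, pointer within 6 mm of the middle of the mark along the pull; all four scraps lie in the blue tray; the brush stands upright (within 0.15 rad), still and untouched on the mat, its centre over the mat (all of step 2 and all of step 3 and contact force between brush and jaw below 0.1 N); the arm keeps its last pose, push and grip.
It fails at once if the gripper or arm touches a scrap piece (over 0.5 N) (contact force between any of the fingers, the arm and scrap0 above 0.5 N or contact force between any of the fingers, the arm and scrap1 above 0.5 N or contact force between any of the fingers, the arm and scrap2 above 0.5 N or contact force between any of the fingers, the arm and scrap3 above 0.5 N).
It fails at once if the radio, the mouse or the cup is pushed more than 25 mm (distance of any of radio, mouse, cup from where it was at the start of the episode above 0.025 m).
It fails at once if the cup is tipped over (angle between cup's own z axis and vertical above 0.5 rad).
It also fails if it takes over 58 s, if anything falls off the work surface, if the arm or the gripper's body presses on something with over 40 N, if the wrist force passes 120 N, or if a joint passes its speed limit or range.

## Working session

There is one attempt and no reset: what is moved stays moved. The work goes in short steps, Python scripts to look and compute and a shell command to move; the robot and the scene stay as the last step left them, time stands still between calls to the robot, and variables do not carry over. Pictures are saved under pics/ and viewed, at most 12 in all, crops included, and the job is handed in when it is done.

```bash
mkdir -p pics; cat > h.py <<'E'
import numpy as np, cv2
from cell import manip
def ray(name,u,v,z):
    c=manip.camera_info(name);K=np.array(c["camera_matrix"]);R=np.array(c["R"]);t=np.array(c["t"]).ravel()
    d=R.T@np.linalg.inv(K)@[u,v,1];o=-R.T@t
    return o+d*(z-o[2])/d[2]
def proj(name,X):
    c=manip.camera_info(name);p=np.array(c["camera_matrix"])@(np.array(c["R"])@np.array(X,float)+np.array(c["t"]).ravel());return p[:2]/p[2]
E
python3 - <<'E'
from h import *
for n in("scene","side"):
    im=manip.camera(n);cv2.imwrite(f"pics/{n}0.png",im);cv2.imwrite(f"pics/{n}0b.png",cv2.resize(im,(800,600),interpolation=cv2.INTER_CUBIC))
    c=manip.camera_info(n);print(n,-np.array(c["R"]).T@np.array(c["t"]).ravel())
print(manip.read_state())
E
```

```text
scene [1235.49427313  -42.94579815  911.63712269]
side [  117.04947996 -1319.73804347   799.29480432]
{'clock': 0.1, 'joints': array([-6.65697970e-02,  3.00432409e-01,  1.52154506e+00,  1.12416455e-05,
        1.32068510e+00, -6.65696731e-02]), 'qd': array([ 0.0004838 , -0.00127251, -0.0005926 ,  0.00067373,  0.00086312,
       -0.00012721]), 'effort': array([ 1.84928511e-03, -5.32644153e+01, -3.53284299e+01,  7.10431044e-02,
        2.34944851e-02, -7.30603051e-05]), 'eef_pos': array([5.49756827e+02, 3.28444170e-02, 2.04922788e+02]), 'eef_rot': array([-3.14052584e+00, -8.20356497e-05,  1.57079337e+00]), 'wrist_force': array([-0.9483809 ,  0.09875723,  0.63777871]), 'moment': array([-0.04928174, -0.02282564, -0.02266264]), 'finger_force': 0.0, 'finger_gap': 93.92998394479395}
```

View pics/scene0b.png

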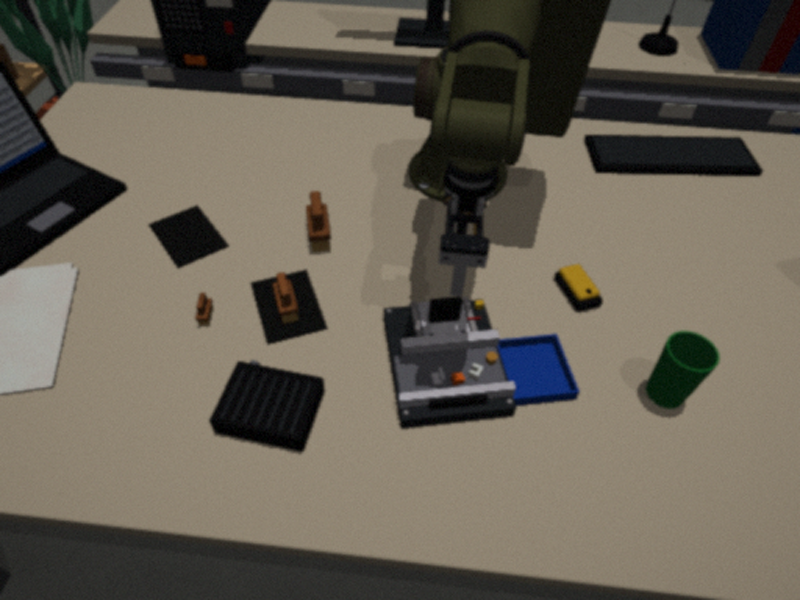

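View pics/side0b.png

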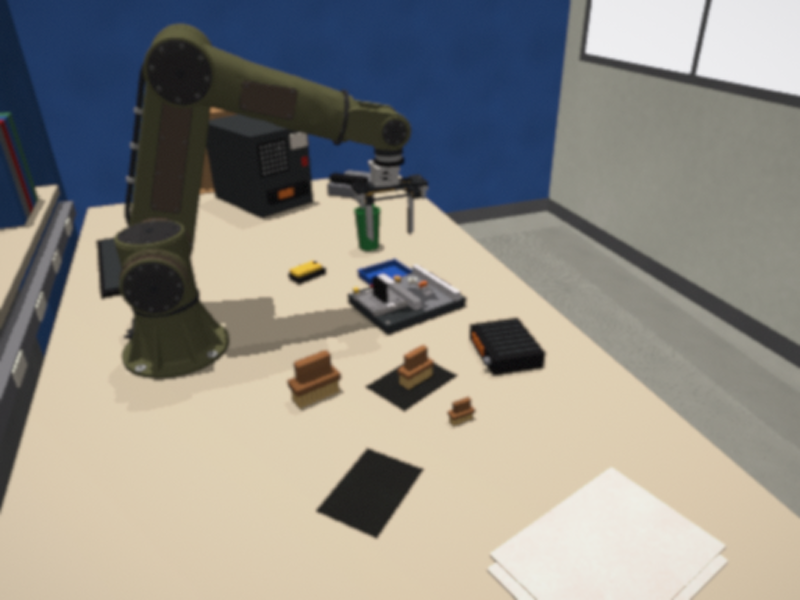

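The scene view shows the middle-sized brush on a mat at about (288,305) and a second, empty mat at (188,236). The cradle is at about (450,360), the tray at (540,370), the cup at (680,370), the mouse at (578,287) and the radio at (268,405). Next I'll measure these and look at crops.

```bash
python3 - <<'E'
from h import *
s=.64
for n,l in {"scene":[("matA",188,236,3),("matBcorners",252,280,3),("",306,270,3),("",326,327,3),("",273,341,3),("brushmid",286,283,76),("big",317,205,100),("small",204,300,40),("cradle FR",403,425,0),("cr",514,412,0),("cradle +x+y top",514,400,30),("mouse",578,287,35),("cup",668,398,0),("radio",268,395,44)],
 "side":[("matA",370,490,3),("mat",366,385,3),("",456,376,3),("",405,409,3)]}.items():
    for a,u,v,z in l: print(n,a,ray(n,u*s,v*s,z).round())
im=cv2.imread("pics/scene0.png")
a=cv2.resize(im[185:280,240:375],(800,563),interpolation=cv2.INTER_CUBIC)
cv2.imwrite("pics/c1.png",a)
b=cv2.resize(im[165:225,155:215],(600,600),interpolation=cv2.INTER_CUBIC)
cv2.imwrite("pics/c2.png",b)
E
```

```text
scene matA [ 315. -588.    3.]
scene matBcorners [ 428. -411.    3.]
scene  [ 385. -306.    3.]
scene  [ 532. -235.    3.]
scene  [ 578. -329.    3.]
scene brushmid [ 492. -315.   76.]
scene big [ 286. -294.  100.]
scene small [ 524. -474.   40.]
scene cradle FR [726. -65.   0.]
scene cr [677. 127.   0.]
scene cradle +x+y top [671. 122.  30.]
scene mouse [393. 256.  35.]
scene cup [614. 404.   0.]
scene radio [ 721. -297.   44.]
side matA [ 306. -595.    3.]
side mat [ 385. -306.    3.]
side  [ 581. -345.    3.]
side  [ 437. -411.    3.]
```

View pics/c1.png

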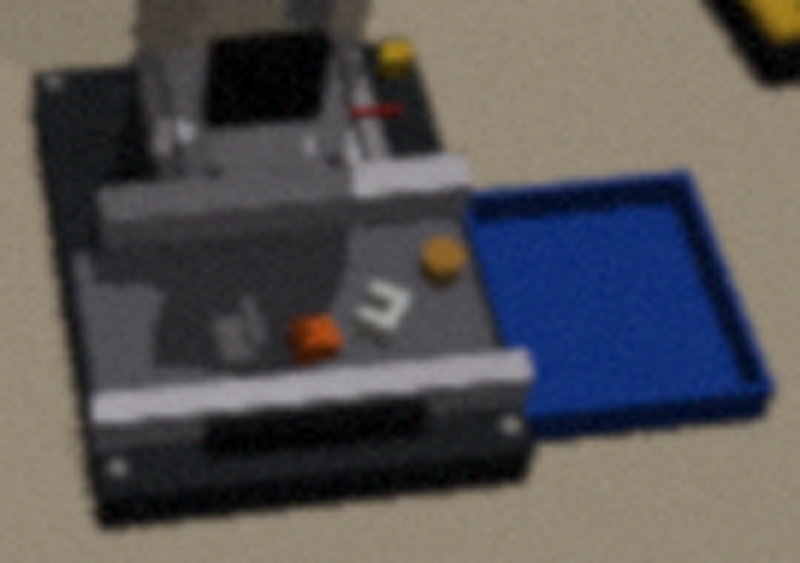

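View pics/c2.png

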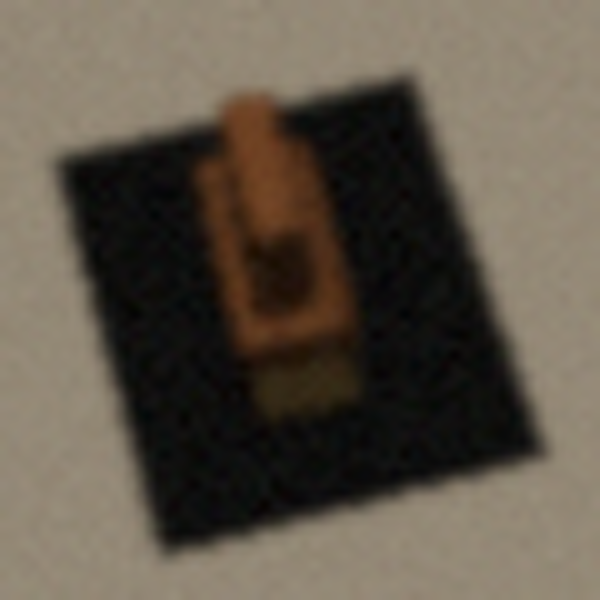

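```bash
cat > fit.py <<'E'
from h import *
from scipy.optimize import least_squares
def W(p,X):
    c,s=np.cos(p[2]),np.sin(p[2]);X=np.array(X,float)
    return np.array([p[0]+c*X[0]-s*X[1],p[1]+s*X[0]+c*X[1],X[2]])
def fit(pts,p0,off,sc):
    f=lambda p:np.concatenate([proj("scene",W(p,X))-(np.array(off)+np.array(u)/sc) for u,X in pts])
    r=least_squares(f,p0,x_scale=[100,100,1],loss="soft_l1");return r.x,f(r.x).reshape(-1,2).round(1)
E
python3 - <<'E'
from fit import *
o=(240,185);k=5.926
C=[((103,523),(85,-110,0)),((523,482),(85,90,0)),((38,72),(-165,-110,30)),((95,393),(47,-110,55)),((528,350),(47,90,55)),((690,174),(-69,214,26)),((770,385),(69,214,26))]
p,r=fit(C,[600,20,.25],o,k);print("cradle",p,np.degrees(p[2]),r.tolist())
c,s=np.cos(p[2]),np.sin(p[2])
def loc(u,v,z):
    q=ray("scene",o[0]+u/k,o[1]+v/k,z);d=q[:2]-p[:2];return q.round(),np.array([c*d[0]+s*d[1],-s*d[0]+c*d[1]]).round(1)
for n,u,v,z in [("mark",396,50,46),("ptr",401,108,45),("nut",442,250,44),("clip",386,298,46),("orange",316,325,48),("alu",236,328,40),("handle +y top back",325,35,95),("jaw top face L",100,212,55),("jaw r",355,190,55)]:print(n,*loc(u,v,z))
o2=(155,165)
B=[((222,100),(-30,-9,76)),((272,97),(-30,9,76)),((245,240),(30,-9,76)),((303,235),(30,9,76)),((200,165),(-40,-18,40)),((238,355),(40,-18,40)),((355,330),(40,18,40)),((262,415),(37,-15,0)),((360,393),(37,15,0))]
for B in(B,):
  b,r=fit(B,[490,-315,.5],o2,10);print("brush",b,np.degrees(b[2]),r.tolist())
M=[((62,160),(-85,-60,3)),((410,78),(-85,60,3)),((545,455),(85,60,3)),((163,550),(85,-60,3))]
m,r=fit(M,[481,-320,.5],o2,10);print("mat",m,np.degrees(m[2]),r.tolist())
np.savez("p.npz",p=p,b=b,m=m)
E
```

```text
cradle [6.23877269e+02 1.91086580e+01 2.43377282e-01] 13.944491106215247 [[-0.6, 1.0], [0.8, -0.1], [-1.1, -0.6], [-0.7, -0.1], [-0.3, -0.6], [0.7, -2.3], [3.1, 1.4]]
mark [468.  58.  46.] [-141.9   74.8]
ptr [506.  61.  45.] [-104.8   68.8]
nut [590.  81.  44.] [-17.7  68.4]
clip [623.  55.  46.] [ 7.4 35. ]
orange [643.  23.  48.] [19.5 -1. ]
alu [644. -13.  40.] [ 11.5 -36.4]
handle +y top back [506.  17.  95.] [-114.6   26.7]
jaw top face L [596. -82.  55.] [-51.3 -91.6]
jaw r [568.  38.  55.] [-49.7  31.9]
brush [ 4.93907278e+02 -3.20598604e+02  3.82939768e-01] 21.94083248897671 [[-0.5, -0.1], [0.4, -0.9], [0.1, 0.2], [0.5, -0.4], [-0.2, -0.3], [-0.2, -0.3], [0.1, -0.1], [-0.1, 1.1], [-0.2, 1.4]]
mat [ 4.85388747e+02 -3.21028049e+02  4.47209775e-01] 25.623232651786456 [[-0.7, -0.3], [0.5, -0.4], [0.5, -0.0], [-0.4, 0.6]]
```

Everything fits: the mat under the brush is the nearer one (578 vs 667 mm), the cradle is at yaw 14°, the brush at 22°, and the travel is about 37 mm. I'll move above the brush.

```bash
python3 -m inch '[{"gripper":1,"dx":-0.005,"dy":-0.03,"wz":-6.8},{"gripper":1,"dx":-0.011,"dy":-0.064,"wz":-13.6},{"gripper":1,"dx":-0.017,"dy":-0.096,"wz":-20.4},{"gripper":1,"dx":-0.023,"dy":-0.128,"wz":-27.2},{"gripper":1,"dx":-0.028,"dy":-0.16,"wz":-34}]' 30
python3 -m inch '[{"gripper":1,"dx":-0.005,"dy":-0.033,"wz":-6.8},{"gripper":1,"dx":-0.011,"dy":-0.066,"wz":-13.6},{"gripper":1,"dx":-0.017,"dy":-0.099,"wz":-20.4},{"gripper":1,"dx":-0.023,"dy":-0.131,"wz":-27.2},{"gripper":1,"dx":-0.028,"dy":-0.161,"wz":-34}]'
python3 - <<'E'
from h import *
s=manip.read_state();print(s["clock"],s["eef_pos"],s["eef_rot"],s["joints"])
im=manip.camera("wrist");np.save("w1.npy",im);cv2.imwrite("pics/w1.png",cv2.resize(im,(800,600)))
print(manip.camera_info("wrist"))
E
```

```text
0.1 [5.49756827e+02 3.28444170e-02 2.04922788e+02] [-3.14052584e+00 -8.20356497e-05  1.57079337e+00] [-6.65697970e-02  3.00432409e-01  1.52154506e+00  1.12416455e-05
  1.32068510e+00 -6.65696731e-02]
{'camera_matrix': array([[297.12939621,   0.        , 257.80886635],
       [  0.        , 297.12939621, 188.34787095],
       [  0.        ,   0.        ,   1.        ]]), 'tool_from_camera': array([[ 3.57226555e-04, -9.61053700e-01, -2.76361464e-01,
         7.99329144e+01],
       [ 9.99999834e-01,  2.18247506e-04,  5.33645034e-04,
        -4.27689751e-02],
       [-4.52546334e-04, -2.76361609e-01,  9.61053618e-01,
        -1.79072512e+02],
       [ 0.00000000e+00,  0.00000000e+00,  0.00000000e+00,
         1.00000000e+00]])}validation failed for argument at $[0]...
validation failed for argument at $[0]...
```

View pics/w1.png

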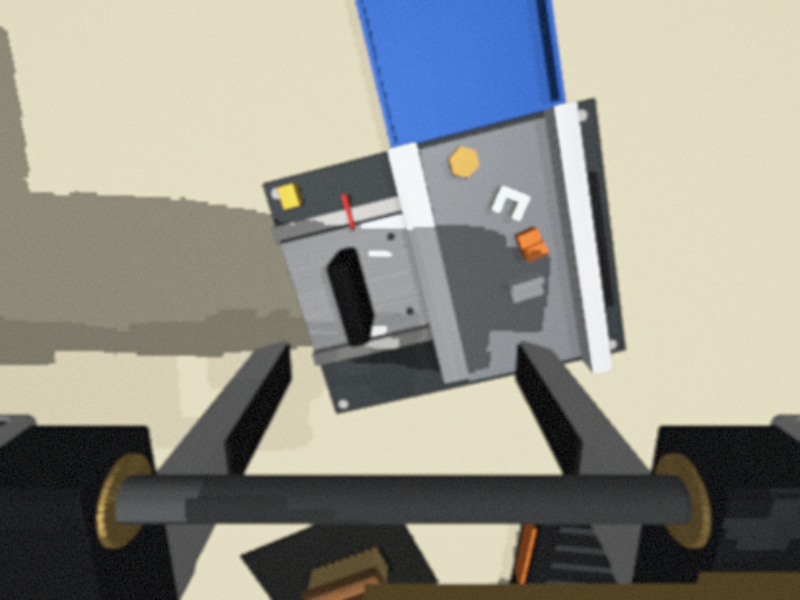

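The moves were refused, so rows probably need every key. This wrist view is useful all the same: it shows the whole cradle, with the mark at (289,195), the pointer tip at (345,196), the nut at (464,162), the clip at (510,203), the orange block at (531,243) and the aluminium piece at (528,289). I'll refine the cradle from it.

```bash
cat >> fit.py <<'E'
from scipy.spatial.transform import Rotation as Ro
def wray(u,v,z,pos,rot):
    c=manip.camera_info("wrist");T=np.array(c["tool_from_camera"]);R=Ro.from_euler("xyz",rot).as_matrix()
    d=R@T[:3,:3]@np.linalg.inv(np.array(c["camera_matrix"]))@[u,v,1];o=np.array(pos)+R@T[:3,3]
    return o+d*(z-o[2])/d[2]
def loc(p,q):
    c,s=np.cos(p[2]),np.sin(p[2]);d=q[:2]-p[:2];return np.array([c*d[0]+s*d[1],-s*d[0]+c*d[1]]).round(1)
E
python3 - <<'E'
from fit import *
pos=[549.76,.03,204.9];rot=[-3.1405,0,1.5708];p=np.load("p.npz")["p"]
P=[((264,184),(-165,90,30)),((596,98),(85,90,30)),((337,411),(-165,-110,30)),((626,349),(85,-110,30))]
A=np.array([wray(*(np.array(u)*.64),X[2],pos,rot)[:2] for u,X in P])
r=least_squares(lambda q:np.concatenate([W(q,X)[:2]-a for (u,X),a in zip(P,A)]),p,x_scale=[100,100,1]);q=r.x
print(q,np.degrees(q[2]),r.fun.round(1))
for n,u,v,z in [("mark",290,194,46),("ptr",345,196,45),("nut",464,162,44),("clip",510,203,46),("orange",531,243,48),("alu",528,289,45),("handle top corners",330,265,95),("",352,248,95),("",352,343,95),("",372,338,95),("jaw inner",443,382,55),("fence in",590,371,55)]:
    w=wray(u*.64,v*.64,z,pos,rot);print(n,w.round(),loc(q,w),loc(p,w))
E
python3 -m inch '[{"gripper":1,"dx":-0.005,"dy":-0.03,"dz":0,"wx":0,"wy":0,"wz":-6.8},{"gripper":1,"dx":-0.011,"dy":-0.064,"dz":0,"wx":0,"wy":0,"wz":-13.6},{"gripper":1,"dx":-0.017,"dy":-0.096,"dz":0,"wx":0,"wy":0,"wz":-20.4},{"gripper":1,"dx":-0.023,"dy":-0.128,"dz":0,"wx":0,"wy":0,"wz":-27.2},{"gripper":1,"dx":-0.028,"dy":-0.16,"dz":0,"wx":0,"wy":0,"wz":-34}]' 30
```

```text
[6.26297318e+02 1.71785484e+01 2.39673400e-01] 13.73227426536056 [-1.9  2.1  1.2  2.1 -1.3 -3.1  2.  -1. ]
mark [469.  57.  46.] [-143.1   76.1] [-140.9   74.2]
ptr [508.  56.  45.] [-105.5   65.4] [-103.4   63.4]
nut [593.  79.  44.] [-17.9  68.2] [-15.7  65.8]
clip [627.  51.  46.] [ 8.2 32.7] [10.2 30.2]
orange [643.  22.  48.] [17.7  1. ] [19.6 -1.5]
alu [644. -13.  45.] [ 10.4 -33.9] [ 12.2 -36.4]
handle top corners [503.  16.  95.] [-119.6   28.2] [-117.6   26.2]
 [518.  27.  95.] [-103.1   35.5] [-101.1   33.4]
 [516. -37.  95.] [-120.2  -26.4] [-118.4  -28.4]
 [529. -33.  95.] [-106.3  -26.1] [-104.5  -28.2]
jaw inner [581. -86.  55.] [-68.4 -89.3] [-66.8 -91.5]
fence in [695. -76.  55.] [  44.2 -107. ] [  45.6 -109.7]
clock: 0.57
eef_pos: [521.3, -161.4, 205.3]
eef_rot: [-3.141, 0.0, 0.972]
wrist_force: [0.6, 0.7, 0.1]
finger_gap: 93.9
finger_force: 0.0
```

Both cameras agree to about 2 mm: cradle at (625,18), yaw 13.8°, travel about 37.5 mm. I'll go on to the brush.

```bash
python3 -m inch '[{"gripper":1,"dx":-0.005,"dy":-0.033,"dz":0,"wx":0,"wy":0,"wz":-6.8},{"gripper":1,"dx":-0.011,"dy":-0.066,"dz":0,"wx":0,"wy":0,"wz":-13.6},{"gripper":1,"dx":-0.017,"dy":-0.099,"dz":0,"wx":0,"wy":0,"wz":-20.4},{"gripper":1,"dx":-0.023,"dy":-0.131,"dz":0,"wx":0,"wy":0,"wz":-27.2},{"gripper":1,"dx":-0.028,"dy":-0.16,"dz":0,"wx":0,"wy":0,"wz":-34}]'
python3 - <<'E'
from fit import *
s=manip.read_state();im=manip.camera("wrist");print(s["eef_pos"],s["eef_rot"],s["joints"].round(2));np.savez("w2.npz",pos=s["eef_pos"],rot=s["eef_rot"])
cv2.imwrite("pics/w2.png",cv2.resize(im,(800,600)))
E
```

```text
clock: 0.98
eef_pos: [493.2, -321.8, 205.2]
eef_rot: [-3.141, 0.0, 0.378]
wrist_force: [0.7, 0.0, -0.4]
finger_gap: 93.8
finger_force: 0.0
[ 493.19930054 -321.8477403   205.19115566] [-3.14126815e+00  2.74665468e-04  3.77555956e-01] [-0.64  0.39  1.4  -0.    1.35  0.55]
```

View pics/w2.png

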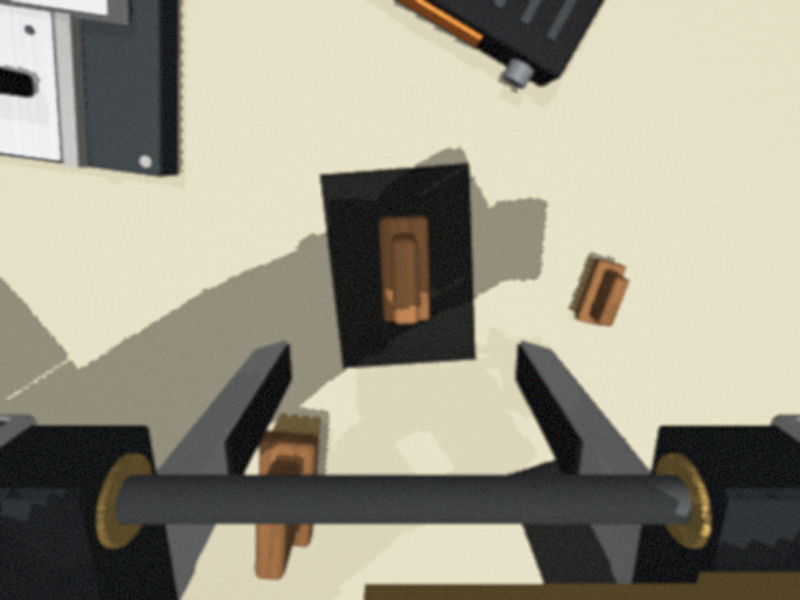

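The brush block shows at (379–430, 216–325) and its ridge at about (404,272), on the mat with corners (321,175), (467,165), (475,357), (343,367). The ridge is in line with the fingers.

```bash
python3 - <<'E'
from fit import *
d=np.load("w2.npz");f=lambda u,v,z:wray(u*.64,v*.64,z,d["pos"],d["rot"])
def ctr(c,z,n):
    q=np.array([f(u,v,z) for u,v in c]);print(n,q.mean(0).round(1),[np.linalg.norm(q[i]-q[(i+1)%4]).round() for i in range(4)],[np.degrees(np.arctan2(*(q[i]-q[j])[1::-1])).round(1) for i,j in((0,3),(1,2))])
ctr([(379,217),(427,216),(430,322),(384,325)],43,"block")
ctr([(393,235),(415,235),(416,308),(393,308)],79,"ridge")
ctr([(321,175),(467,165),(475,357),(343,367)],3,"mat")
E
```

```text
block [ 494. -324.   43.] [np.float64(35.0), np.float64(82.0), np.float64(36.0), np.float64(84.0)] [np.float64(23.5), np.float64(24.1)]
ridge [ 501.3 -320.4   79. ] [np.float64(15.0), np.float64(51.0), np.float64(16.0), np.float64(51.0)] [np.float64(21.3), np.float64(22.9)]
mat [ 484.4 -325.     3. ] [np.float64(116.0), np.float64(165.0), np.float64(118.0), np.float64(167.0)] [np.float64(25.6), np.float64(26.3)]
```

Brush at (494,-322), so the tool is already over it. I'll descend and grip.

```bash
python3 -m inch '[{"gripper":1,"dx":0,"dy":0,"dz":-0.03,"wx":0,"wy":0,"wz":0},{"gripper":1,"dx":0.001,"dy":0,"dz":-0.06,"wx":0,"wy":0,"wz":0.5},{"gripper":1,"dx":0.001,"dy":0,"dz":-0.09,"wx":0,"wy":0,"wz":0.5},{"gripper":1,"dx":0.001,"dy":0,"dz":-0.12,"wx":0,"wy":0,"wz":0.5},{"gripper":1,"dx":0.001,"dy":0,"dz":-0.14,"wx":0,"wy":0,"wz":0.5}]'
python3 -m inch '[{"gripper":1,"dx":0,"dy":0,"dz":-0.007,"wx":0,"wy":0,"wz":0},{"gripper":1,"dx":0,"dy":0,"dz":-0.012,"wx":0,"wy":0,"wz":0},{"gripper":0.4,"dx":0,"dy":0,"dz":-0.013,"wx":0,"wy":0,"wz":0},{"gripper":0,"dx":0,"dy":0,"dz":-0.013,"wx":0,"wy":0,"wz":0},{"gripper":0,"dx":0,"dy":0,"dz":-0.013,"wx":0,"wy":0,"wz":0}]' 40
python3 -m inch '[{"gripper":0,"dx":0,"dy":0,"dz":0,"wx":0,"wy":0,"wz":0},{"gripper":0,"dx":0,"dy":0,"dz":0,"wx":0,"wy":0,"wz":0},{"gripper":0,"dx":0,"dy":0,"dz":0,"wx":0,"wy":0,"wz":0},{"gripper":0,"dx":0,"dy":0,"dz":0,"wx":0,"wy":0,"wz":0},{"gripper":0,"dx":0,"dy":0,"dz":0,"wx":0,"wy":0,"wz":0}]' 40
```

```text
clock: 1.45
eef_pos: [494.0, -319.3, 62.4]
eef_rot: [-3.139, 0.002, 0.393]
wrist_force: [0.8, -0.7, -0.3]
finger_gap: 93.6
finger_force: 0.0
clock: 1.87
eef_pos: [495.6, -320.4, 53.8]
eef_rot: [3.14, -0.001, 0.393]
wrist_force: [-0.0, -1.1, -0.3]
finger_gap: 77.3
finger_force: 0.0
clock: 2.28
eef_pos: [495.0, -320.0, 52.6]
eef_rot: [3.141, -0.0, 0.393]
wrist_force: [0.4, -0.5, 1.1]
finger_gap: 44.4
finger_force: 0.0
```

```bash
python3 -m inch '[{"gripper":0,"dx":0,"dy":0,"dz":0,"wx":0,"wy":0,"wz":0},{"gripper":0,"dx":0,"dy":0,"dz":0,"wx":0,"wy":0,"wz":0},{"gripper":0,"dx":0,"dy":0,"dz":0,"wx":0,"wy":0,"wz":0},{"gripper":0,"dx":0,"dy":0,"dz":0,"wx":0,"wy":0,"wz":0},{"gripper":0,"dx":0,"dy":0,"dz":0,"wx":0,"wy":0,"wz":0}]' 40
python3 -m inch '[{"gripper":0,"dx":0,"dy":0,"dz":0,"wx":0,"wy":0,"wz":0},{"gripper":0,"dx":0,"dy":0,"dz":0.01,"wx":0,"wy":0,"wz":0},{"gripper":0,"dx":0,"dy":0,"dz":0.035,"wx":0,"wy":0,"wz":0},{"gripper":0,"dx":0,"dy":0,"dz":0.065,"wx":0,"wy":0,"wz":0},{"gripper":0,"dx":0,"dy":0,"dz":0.095,"wx":0,"wy":0,"wz":0}]' 40
python3 - <<'E'
from fit import *
q=[625,18,.241]
for y in(-92,-60,0,60,108):print(y,W(q,[0,y,0]))
E
```

```text
clock: 2.7
eef_pos: [494.9, -319.9, 52.3]
eef_rot: [-3.141, 0.0, 0.393]
wrist_force: [0.5, 0.4, -0.4]
finger_gap: 17.9
finger_force: 40.0
clock: 3.12
eef_pos: [494.7, -319.7, 148.9]
eef_rot: [-3.141, 0.0, 0.393]
wrist_force: [0.2, 0.4, -1.5]
finger_gap: 17.8
finger_force: 40.0
-92 [646.95799378 -71.34118037   0.        ]
-60 [639.32043072 -40.2659872    0.        ]
0 [625.  18.   0.]
60 [610.67956928  76.2659872    0.        ]
108 [599.2232247  122.87877695   0.        ]
```

Gripped at 17.9 mm and lifted; the bristle ends are 49 mm below the TCP. Now over the bed's -y end.

```bash
python3 -m inch '[{"gripper":0,"dx":0.012,"dy":0.02,"dz":0,"wx":0,"wy":0,"wz":-1},{"gripper":0,"dx":0.03,"dy":0.049,"dz":0,"wx":0,"wy":0,"wz":-2},{"gripper":0,"dx":0.048,"dy":0.078,"dz":0,"wx":0,"wy":0,"wz":-3},{"gripper":0,"dx":0.066,"dy":0.107,"dz":0,"wx":0,"wy":0,"wz":-4},{"gripper":0,"dx":0.084,"dy":0.136,"dz":0,"wx":0,"wy":0,"wz":-5}]' 40
python3 -m inch '[{"gripper":0,"dx":0.018,"dy":0.029,"dz":0,"wx":0,"wy":0,"wz":-1},{"gripper":0,"dx":0.036,"dy":0.058,"dz":0,"wx":0,"wy":0,"wz":-2},{"gripper":0,"dx":0.052,"dy":0.087,"dz":0,"wx":0,"wy":0,"wz":-3},{"gripper":0,"dx":0.063,"dy":0.106,"dz":0,"wx":0,"wy":0,"wz":-3.7},{"gripper":0,"dx":0.068,"dy":0.113,"dz":0,"wx":0,"wy":0,"wz":-3.7}]' 40
python3 -m inch '[{"gripper":0,"dx":0,"dy":0,"dz":0,"wx":0,"wy":0,"wz":0},{"gripper":0,"dx":0,"dy":0,"dz":0,"wx":0,"wy":0,"wz":0},{"gripper":0,"dx":0,"dy":0,"dz":0,"wx":0,"wy":0,"wz":0},{"gripper":0,"dx":0,"dy":0,"dz":0,"wx":0,"wy":0,"wz":0},{"gripper":0,"dx":0,"dy":0,"dz":0,"wx":0,"wy":0,"wz":0}]' 40
python3 - <<'E'
from fit import *
s=manip.read_state();im=manip.camera("wrist");print(s["eef_pos"],s["eef_rot"],s["joints"].round(2));np.savez("w3.npz",pos=s["eef_pos"],rot=s["eef_rot"])
cv2.imwrite("pics/w3.png",cv2.resize(im,(800,600)))
E
```

```text
clock: 3.53
eef_pos: [579.6, -182.6, 148.3]
eef_rot: [3.141, -0.0, 0.304]
wrist_force: [-0.6, -0.3, -2.1]
finger_gap: 17.5
finger_force: 40.0
clock: 3.95
eef_pos: [647.9, -68.0, 147.9]
eef_rot: [-3.141, -0.0, 0.243]
wrist_force: [-1.5, -0.1, -1.4]
finger_gap: 17.8
finger_force: 40.0
clock: 4.37
eef_pos: [646.7, -72.1, 147.7]
eef_rot: [3.141, -0.0, 0.24]
wrist_force: [0.1, 0.1, -1.9]
finger_gap: 18.1
finger_force: 40.0
[646.66918131 -72.10930252 147.66778061] [ 3.14149631e+00 -1.00987664e-04  2.39595410e-01] [-0.17  0.57  1.27 -0.    1.3   1.16]
```

View pics/w3.png

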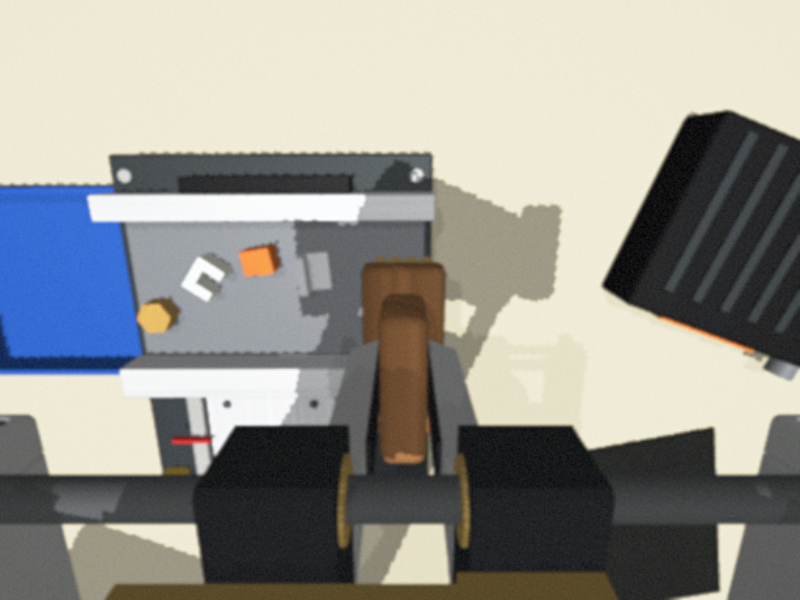

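The brush is lined up with the channel and behind the scrap, with the alu piece at (315,270) nearest. A quick check that it is centred across the channel.

```bash
python3 - <<'E'
from fit import *
d=np.load("w3.npz");q=[625,18,.2396]
f=lambda u,v,z:loc(q,wray(u*.64,v*.64,z,d["pos"],d["rot"]))
print("fence inner top",f(90,220,55),f(433,219,55),"bed foot",f(300,223,30))
print("jaw inner top",f(122,370,55),f(330,368,55),"foot",f(145,354,30),f(320,355,30))
print("brush +x wood edge",f(403,264,147.7-49.3+40),"tcp",loc(q,d["pos"]), "alu",f(318,270,39))
print("base corners",f(110,156,30),f(431,153,30))
E
```

```text
fence inner top [47.  88.8] [  47.7 -111. ] bed foot [ 42.1 -27.9]
jaw inner top [-48.4  86.1] [-46.9 -47. ] foot [-48.1  84.7] [-48.8 -36.2]
brush +x wood edge [ 39.2 -93.6] tcp [ -0.3 -92.7] alu [ 13.5 -39.5]
base corners [83.  86.1] [  84.8 -110.6]
```

Centred to under 1 mm. Lower, then sweep along +y.

```bash
python3 -m inch '[{"gripper":0,"dx":0,"dy":0,"dz":-0.02,"wx":0,"wy":0,"wz":0},{"gripper":0,"dx":0,"dy":0,"dz":-0.04,"wx":0,"wy":0,"wz":0},{"gripper":0,"dx":0,"dy":0,"dz":-0.056,"wx":0,"wy":0,"wz":0},{"gripper":0,"dx":0,"dy":0,"dz":-0.064,"wx":0,"wy":0,"wz":0},{"gripper":0,"dx":0,"dy":0,"dz":-0.066,"wx":0,"wy":0,"wz":0}]' 40
python3 -m inch '[{"gripper":0,"dx":0,"dy":0,"dz":0,"wx":0,"wy":0,"wz":0},{"gripper":0,"dx":-0.0024,"dy":0.0097,"dz":0,"wx":0,"wy":0,"wz":0},{"gripper":0,"dx":-0.0048,"dy":0.0194,"dz":0,"wx":0,"wy":0,"wz":0},{"gripper":0,"dx":-0.0072,"dy":0.0291,"dz":0,"wx":0,"wy":0,"wz":0},{"gripper":0,"dx":-0.0096,"dy":0.0388,"dz":0,"wx":0,"wy":0,"wz":0}]' 40
python3 -m inch '[{"gripper":0,"dx":-0.0024,"dy":0.0097,"dz":0,"wx":0,"wy":0,"wz":0},{"gripper":0,"dx":-0.0048,"dy":0.0194,"dz":0,"wx":0,"wy":0,"wz":0},{"gripper":0,"dx":-0.0072,"dy":0.0291,"dz":0,"wx":0,"wy":0,"wz":0},{"gripper":0,"dx":-0.0096,"dy":0.0388,"dz":0,"wx":0,"wy":0,"wz":0},{"gripper":0,"dx":-0.0119,"dy":0.0485,"dz":0,"wx":0,"wy":0,"wz":0}]' 40
```

```text
clock: 4.83
eef_pos: [646.3, -71.3, 80.0]
eef_rot: [-3.141, 0.002, 0.24]
wrist_force: [0.1, -0.5, -1.6]
finger_gap: 17.7
finger_force: 40.0
clock: 5.25
eef_pos: [637.3, -30.8, 82.1]
eef_rot: [3.141, -0.001, 0.241]
wrist_force: [0.3, -0.2, -1.7]
finger_gap: 17.5
finger_force: 40.0
clock: 5.67
eef_pos: [625.2, 17.3, 81.5]
eef_rot: [3.142, -0.0, 0.241]
wrist_force: [-0.1, -0.7, -1.8]
finger_gap: 17.8
finger_force: 40.0
```

```bash
for i in 1 ; do python3 -m inch '[{"gripper":0,"dx":-0.0024,"dy":0.0097,"dz":0,"wx":0,"wy":0,"wz":0},{"gripper":0,"dx":-0.0048,"dy":0.0194,"dz":0,"wx":0,"wy":0,"wz":0},{"gripper":0,"dx":-0.0072,"dy":0.0291,"dz":0,"wx":0,"wy":0,"wz":0},{"gripper":0,"dx":-0.0096,"dy":0.0388,"dz":0,"wx":0,"wy":0,"wz":0},{"gripper":0,"dx":-0.0119,"dy":0.0485,"dz":0,"wx":0,"wy":0,"wz":0}]' 40; done
python3 -m inch '[{"gripper":0,"dx":-0.0024,"dy":0.0097,"dz":0,"wx":0,"wy":0,"wz":0},{"gripper":0,"dx":-0.0048,"dy":0.0194,"dz":0,"wx":0,"wy":0,"wz":0},{"gripper":0,"dx":-0.0072,"dy":0.0291,"dz":0,"wx":0,"wy":0,"wz":0},{"gripper":0,"dx":-0.0096,"dy":0.0388,"dz":0,"wx":0,"wy":0,"wz":0},{"gripper":0,"dx":-0.0119,"dy":0.0485,"dz":0,"wx":0,"wy":0,"wz":0}]' 40
python3 -m inch '[{"gripper":0,"dx":-0.0012,"dy":0.0049,"dz":0,"wx":0,"wy":0,"wz":0},{"gripper":0,"dx":-0.0019,"dy":0.0078,"dz":0,"wx":0,"wy":0,"wz":0},{"gripper":0,"dx":-0.0019,"dy":0.0078,"dz":0,"wx":0,"wy":0,"wz":0},{"gripper":0,"dx":-0.0019,"dy":0.0078,"dz":0.01,"wx":0,"wy":0,"wz":0},{"gripper":0,"dx":-0.0019,"dy":0.0078,"dz":0.03,"wx":0,"wy":0,"wz":0}]' 40
python3 -m inch '[{"gripper":0,"dx":0.004,"dy":-0.008,"dz":0.03,"wx":0,"wy":0,"wz":0},{"gripper":0,"dx":0.01,"dy":-0.03,"dz":0.05,"wx":0,"wy":0,"wz":0},{"gripper":0,"dx":0.016,"dy":-0.06,"dz":0.05,"wx":0,"wy":0,"wz":0},{"gripper":0,"dx":0.023,"dy":-0.09,"dz":0.05,"wx":0,"wy":0,"wz":0},{"gripper":0,"dx":0.03,"dy":-0.12,"dz":0.05,"wx":0,"wy":0,"wz":0}]' 40
python3 - <<'E'
from fit import *
s=manip.read_state();im=manip.camera("wrist");print(s["eef_pos"]);np.savez("w4.npz",pos=s["eef_pos"],rot=s["eef_rot"])
cv2.imwrite("pics/w4.png",cv2.resize(im,(800,600)))
E
```

```text
clock: 6.08
eef_pos: [613.3, 65.7, 81.4]
eef_rot: [3.142, 0.0, 0.241]
wrist_force: [0.6, -0.8, -1.8]
finger_gap: 17.7
finger_force: 40.0
clock: 6.5
eef_pos: [601.4, 114.3, 81.4]
eef_rot: [-3.142, 0.0, 0.241]
wrist_force: [0.5, 0.3, -2.1]
finger_gap: 18.0
finger_force: 40.0
clock: 6.92
eef_pos: [598.8, 120.5, 110.1]
eef_rot: [-3.141, 0.004, 0.24]
wrist_force: [-0.6, -0.4, -1.7]
finger_gap: 17.7
finger_force: 40.0
clock: 7.33
eef_pos: [630.1, -0.7, 162.8]
eef_rot: [3.141, -0.001, 0.241]
wrist_force: [1.4, 0.3, -2.4]
finger_gap: 17.7
finger_force: 40.0
[630.1010651   -0.70703095 162.82576458]
```

View pics/w4.png

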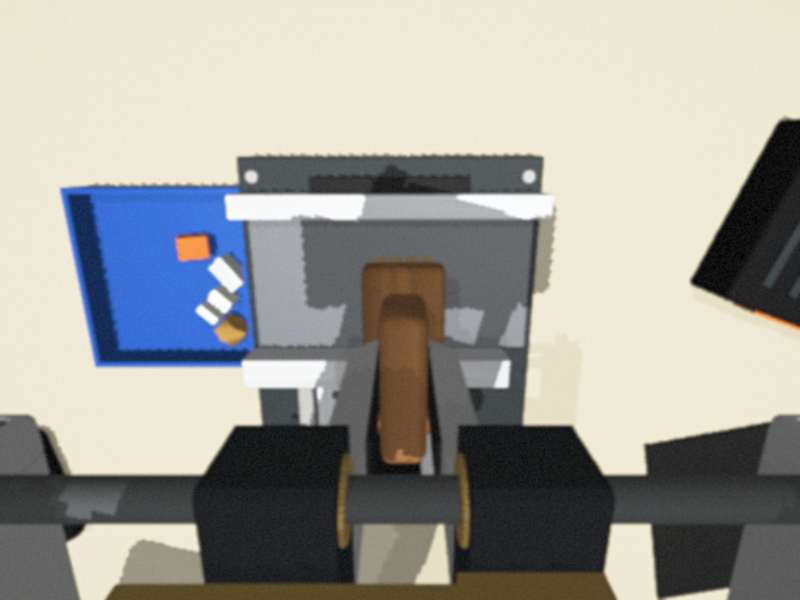

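All four pieces are in the tray: orange (193,247), alu (226,272), clip (216,305) and nut (231,328). The bed is empty. I'll check the nut's y and carry the brush back.

```bash
python3 - <<'E'
from fit import *
d=np.load("w4.npz");q=[625,18,.2396]
for u,v in((231,328),(226,272),(216,305),(193,247)):print(loc(q,wray(u*.64,v*.64,15,d["pos"],d["rot"])))
E
python3 -m inch '[{"gripper":0,"dx":-0.009,"dy":-0.02,"dz":0,"wx":0,"wy":0,"wz":1},{"gripper":0,"dx":-0.023,"dy":-0.052,"dz":0,"wx":0,"wy":0,"wz":3},{"gripper":0,"dx":-0.038,"dy":-0.086,"dz":0,"wx":0,"wy":0,"wz":5},{"gripper":0,"dx":-0.053,"dy":-0.12,"dz":0,"wx":0,"wy":0,"wz":7},{"gripper":0,"dx":-0.068,"dy":-0.154,"dz":0,"wx":0,"wy":0,"wz":9}]' 40
python3 -m inch '[{"gripper":0,"dx":-0.015,"dy":-0.034,"dz":0,"wx":0,"wy":0,"wz":0.5},{"gripper":0,"dx":-0.03,"dy":-0.068,"dz":0,"wx":0,"wy":0,"wz":1},{"gripper":0,"dx":-0.045,"dy":-0.102,"dz":0,"wx":0,"wy":0,"wz":1.5},{"gripper":0,"dx":-0.06,"dy":-0.136,"dz":-0.01,"wx":0,"wy":0,"wz":2},{"gripper":0,"dx":-0.074,"dy":-0.165,"dz":-0.03,"wx":0,"wy":0,"wz":2}]' 40
python3 -m inch '[{"gripper":0,"dx":0,"dy":0,"dz":-0.025,"wx":0,"wy":0,"wz":0},{"gripper":0,"dx":0,"dy":0,"dz":-0.045,"wx":0,"wy":0,"wz":0},{"gripper":0,"dx":0,"dy":0,"dz":-0.058,"wx":0,"wy":0,"wz":0},{"gripper":0,"dx":0,"dy":0,"dz":-0.063,"wx":0,"wy":0,"wz":0},{"gripper":0,"dx":0,"dy":0,"dz":-0.066,"wx":0,"wy":0,"wz":0}]' 40
```

```text
[-39.2 108.3]
[  3.8 107.6]
[-21.2 117.6]
[ 22.1 129.2]
clock: 7.8
eef_pos: [560.8, -154.6, 162.3]
eef_rot: [3.141, -0.0, 0.399]
wrist_force: [0.6, -1.4, -1.2]
finger_gap: 18.0
finger_force: 40.0
clock: 8.22
eef_pos: [487.4, -321.0, 134.1]
eef_rot: [3.137, -0.002, 0.432]
wrist_force: [1.9, -0.9, -1.6]
finger_gap: 17.4
finger_force: 40.0
clock: 8.63
eef_pos: [487.6, -318.1, 65.4]
eef_rot: [-3.141, 0.0, 0.432]
wrist_force: [0.5, 0.3, -1.4]
finger_gap: 18.0
finger_force: 40.0
```

```bash
python3 -m inch '[{"gripper":0,"dx":0,"dy":0,"dz":-0.004,"wx":0,"wy":0,"wz":0},{"gripper":0,"dx":0,"dy":0,"dz":-0.008,"wx":0,"wy":0,"wz":0},{"gripper":0,"dx":0,"dy":0,"dz":-0.011,"wx":0,"wy":0,"wz":0},{"gripper":0,"dx":0,"dy":0,"dz":-0.012,"wx":0,"wy":0,"wz":0},{"gripper":0,"dx":0,"dy":0,"dz":-0.012,"wx":0,"wy":0,"wz":0}]' 40
python3 -m inch '[{"gripper":0,"dx":0,"dy":0,"dz":-0.0005,"wx":0,"wy":0,"wz":0},{"gripper":0,"dx":0,"dy":0,"dz":-0.0005,"wx":0,"wy":0,"wz":0},{"gripper":0,"dx":0,"dy":0,"dz":-0.0005,"wx":0,"wy":0,"wz":0},{"gripper":0,"dx":0,"dy":0,"dz":-0.0005,"wx":0,"wy":0,"wz":0},{"gripper":0,"dx":0,"dy":0,"dz":-0.0005,"wx":0,"wy":0,"wz":0}]' 40
```

```text
clock: 9.05
eef_pos: [487.8, -317.9, 53.5]
eef_rot: [3.142, -0.0, 0.433]
wrist_force: [-0.7, 0.5, -1.1]
finger_gap: 17.8
finger_force: 40.0
clock: 9.47
eef_pos: [487.8, -317.9, 53.1]
eef_rot: [3.141, -0.0, 0.433]
wrist_force: [-0.7, -0.4, -2.0]
finger_gap: 17.9
finger_force: 40.0
```

```bash
python3 -m inch '[{"gripper":0,"dx":0,"dy":0,"dz":-0.0005,"wx":0,"wy":0,"wz":0},{"gripper":0,"dx":0,"dy":0,"dz":-0.001,"wx":0,"wy":0,"wz":0},{"gripper":0,"dx":0,"dy":0,"dz":-0.001,"wx":0,"wy":0,"wz":0},{"gripper":0,"dx":0,"dy":0,"dz":-0.001,"wx":0,"wy":0,"wz":0},{"gripper":0,"dx":0,"dy":0,"dz":-0.001,"wx":0,"wy":0,"wz":0}]' 40
python3 -m inch '[{"gripper":0.4,"dx":0,"dy":0,"dz":0,"wx":0,"wy":0,"wz":0},{"gripper":1,"dx":0,"dy":0,"dz":0,"wx":0,"wy":0,"wz":0},{"gripper":1,"dx":0,"dy":0,"dz":0,"wx":0,"wy":0,"wz":0},{"gripper":1,"dx":0,"dy":0,"dz":0,"wx":0,"wy":0,"wz":0},{"gripper":1,"dx":0,"dy":0,"dz":0,"wx":0,"wy":0,"wz":0}]'
python3 -m inch '[{"gripper":1,"dx":0,"dy":0,"dz":0,"wx":0,"wy":0,"wz":0},{"gripper":1,"dx":0,"dy":0,"dz":0.01,"wx":0,"wy":0,"wz":0},{"gripper":1,"dx":0,"dy":0,"dz":0.035,"wx":0,"wy":0,"wz":0},{"gripper":1,"dx":0,"dy":0,"dz":0.07,"wx":0,"wy":0,"wz":0},{"gripper":1,"dx":0,"dy":0,"dz":0.105,"wx":0,"wy":0,"wz":0}]'
python3 -m inch '[{"gripper":1,"dx":0,"dy":0,"dz":0.02,"wx":0,"wy":0,"wz":0},{"gripper":1,"dx":0,"dy":0,"dz":0.025,"wx":0,"wy":0,"wz":0},{"gripper":1,"dx":0,"dy":0,"dz":0.025,"wx":0,"wy":0,"wz":0},{"gripper":1,"dx":0,"dy":0,"dz":0.025,"wx":0,"wy":0,"wz":0},{"gripper":1,"dx":0,"dy":0,"dz":0.025,"wx":0,"wy":0,"wz":0}]'
python3 - <<'E'
from fit import *
s=manip.read_state();im=manip.camera("wrist");print(s["eef_pos"],s["joints"].round(2));np.savez("w5.npz",pos=s["eef_pos"],rot=s["eef_rot"])
cv2.imwrite("pics/w5.png",cv2.resize(im,(800,600)))
E
```

```text
clock: 9.88
eef_pos: [487.9, -318.0, 52.3]
eef_rot: [3.141, -0.0, 0.433]
wrist_force: [-0.4, 1.5, 3.4]
finger_gap: 17.8
finger_force: 40.0
clock: 10.3
eef_pos: [487.7, -317.9, 51.8]
eef_rot: [-3.141, 0.0, 0.433]
wrist_force: [0.2, -1.0, -0.9]
finger_gap: 47.6
finger_force: 0.0
clock: 10.72
eef_pos: [487.4, -317.6, 158.5]
eef_rot: [-3.141, 0.001, 0.433]
wrist_force: [-0.0, -1.2, 0.8]
finger_gap: 81.2
finger_force: 0.0
clock: 11.13
eef_pos: [487.3, -317.5, 180.3]
eef_rot: [-3.139, 0.001, 0.433]
wrist_force: [0.5, 0.2, -0.3]
finger_gap: 93.8
finger_force: 0.0
[ 487.26912885 -317.49699556  180.27631167] [-0.64  0.39  1.46  0.    1.3   0.5 ]
```

View pics/w5.png

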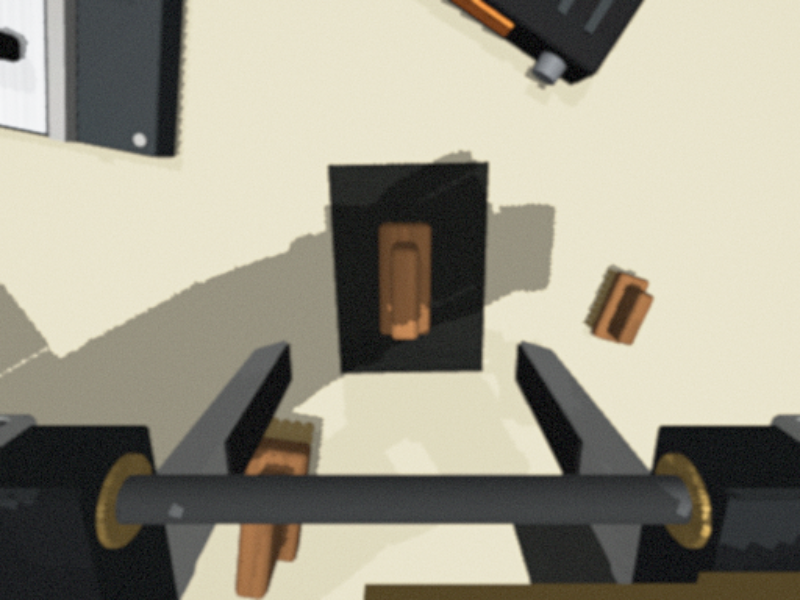

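The brush stands free in the middle of the mat, with its ridge at (404,285). Now over to the handle at about (514,-9), turning +79° with the gripper half closed so the front finger fits in the 40 mm gap.

```bash
python3 -m inch '[{"gripper":0.48,"dx":0.0018,"dy":0.0206,"dz":0,"wx":0,"wy":0,"wz":5.3},{"gripper":0.48,"dx":0.0036,"dy":0.0412,"dz":0,"wx":0,"wy":0,"wz":10.6},{"gripper":0.48,"dx":0.0054,"dy":0.0618,"dz":0,"wx":0,"wy":0,"wz":15.9},{"gripper":0.48,"dx":0.0072,"dy":0.0824,"dz":0,"wx":0,"wy":0,"wz":21.2},{"gripper":0.48,"dx":0.009,"dy":0.103,"dz":0,"wx":0,"wy":0,"wz":26.4}]'
python3 -m inch '[{"gripper":0.48,"dx":0.0018,"dy":0.0206,"dz":0,"wx":0,"wy":0,"wz":5.3},{"gripper":0.48,"dx":0.0036,"dy":0.0412,"dz":0,"wx":0,"wy":0,"wz":10.6},{"gripper":0.48,"dx":0.0054,"dy":0.0618,"dz":0,"wx":0,"wy":0,"wz":15.9},{"gripper":0.48,"dx":0.0072,"dy":0.0824,"dz":0,"wx":0,"wy":0,"wz":21.2},{"gripper":0.48,"dx":0.009,"dy":0.103,"dz":0,"wx":0,"wy":0,"wz":26.4}]'
python3 -m inch '[{"gripper":0.48,"dx":0.0018,"dy":0.0206,"dz":0,"wx":0,"wy":0,"wz":5.3},{"gripper":0.48,"dx":0.0036,"dy":0.0412,"dz":0,"wx":0,"wy":0,"wz":10.6},{"gripper":0.48,"dx":0.0054,"dy":0.0618,"dz":0,"wx":0,"wy":0,"wz":15.9},{"gripper":0.48,"dx":0.0072,"dy":0.0824,"dz":0,"wx":0,"wy":0,"wz":21.2},{"gripper":0.48,"dx":0.009,"dy":0.1025,"dz":0,"wx":0,"wy":0,"wz":26.4}]'
python3 -m inch '[{"gripper":0.48,"dx":0,"dy":0,"dz":0,"wx":0,"wy":0,"wz":0},{"gripper":0.48,"dx":0,"dy":0,"dz":0,"wx":0,"wy":0,"wz":0},{"gripper":0.48,"dx":0,"dy":0,"dz":0,"wx":0,"wy":0,"wz":0},{"gripper":0.48,"dx":0,"dy":0,"dz":0,"wx":0,"wy":0,"wz":0},{"gripper":0.48,"dx":0,"dy":0,"dz":0,"wx":0,"wy":0,"wz":0}]'
python3 - <<'E'
from fit import *
s=manip.read_state();im=manip.camera("wrist");np.savez("w6.npz",pos=s["eef_pos"],rot=s["eef_rot"])
cv2.imwrite("pics/w6.png",cv2.resize(im,(800,600)))
print(loc([625,18,.24],s["eef_pos"]),np.degrees(s["eef_rot"]))
E
```

```text
clock: 11.6
eef_pos: [496.4, -213.8, 180.7]
eef_rot: [-3.14, 0.0, 0.898]
wrist_force: [0.5, -0.2, -0.6]
finger_gap: 64.3
finger_force: 0.0
clock: 12.02
eef_pos: [505.4, -110.8, 180.8]
eef_rot: [-3.14, -0.0, 1.359]
wrist_force: [0.3, -0.2, -0.2]
finger_gap: 45.2
finger_force: 0.0
clock: 12.43
eef_pos: [514.4, -8.3, 180.8]
eef_rot: [-3.14, -0.001, 1.82]
wrist_force: [0.6, 0.9, -1.1]
finger_gap: 45.1
finger_force: 0.0
clock: 12.85
eef_pos: [514.7, -10.2, 181.8]
eef_rot: [-3.141, -0.0, 1.813]
wrist_force: [0.0, 0.5, -0.2]
finger_gap: 44.7
finger_force: 0.0
[-113.8   -1.2] [-1.79982841e+02 -2.10485617e-03  1.03879862e+02]
```

View pics/w6.png

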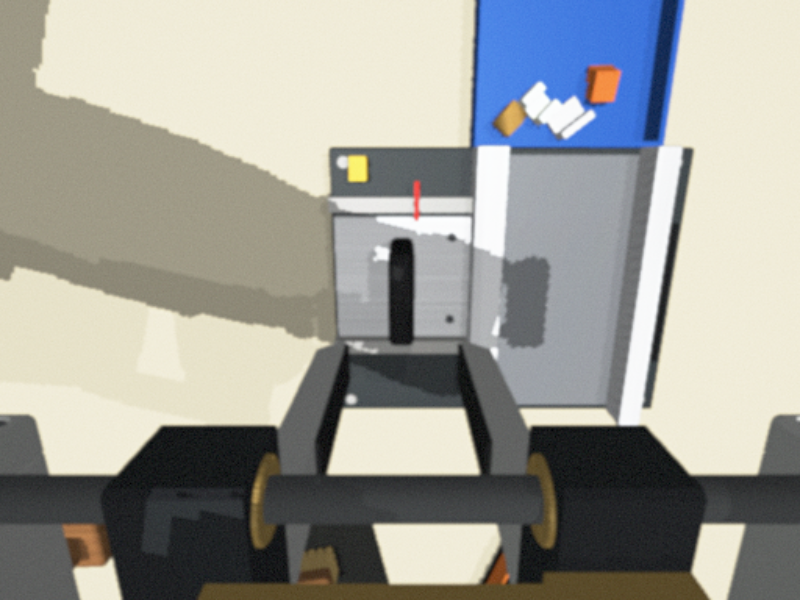

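The handle at (401,290) lies midway between the fingers. The pointer tip is at (416,183) and the mark centre at (357,168). Next: compute the travel, descend and grip.

```bash
python3 - <<'E'
from fit import *
d=np.load("w6.npz");q=[625,18,.24]
f=lambda u,v,z:loc(q,wray(u*.64,v*.64,z,d["pos"],d["rot"]))
print("mark",f(357.5,168,46),"edges",f(348,168,46),f(367.5,168,46),"ptr",f(416.5,183,45),"handle",f(401,242,95),f(401,342,95))
E
python3 -m inch '[{"gripper":0.48,"dx":0,"dy":0,"dz":-0.02,"wx":0,"wy":0,"wz":0},{"gripper":0.48,"dx":0,"dy":0,"dz":-0.045,"wx":0,"wy":0,"wz":0},{"gripper":0.48,"dx":0,"dy":0,"dz":-0.07,"wx":0,"wy":0,"wz":0},{"gripper":0.48,"dx":0,"dy":0,"dz":-0.09,"wx":0,"wy":0,"wz":0},{"gripper":0.48,"dx":0,"dy":0,"dz":-0.105,"wx":0,"wy":0,"wz":0}]'
python3 -m inch '[{"gripper":0.48,"dx":0,"dy":0,"dz":-0.01,"wx":0,"wy":0,"wz":0},{"gripper":0.48,"dx":0,"dy":0,"dz":-0.018,"wx":0,"wy":0,"wz":0},{"gripper":0,"dx":0,"dy":0,"dz":-0.018,"wx":0,"wy":0,"wz":0},{"gripper":0,"dx":0,"dy":0,"dz":-0.018,"wx":0,"wy":0,"wz":0},{"gripper":0,"dx":0,"dy":0,"dz":-0.018,"wx":0,"wy":0,"wz":0}]' 40
python3 -m inch '[{"gripper":0,"dx":0,"dy":0,"dz":0,"wx":0,"wy":0,"wz":0},{"gripper":0,"dx":0,"dy":0,"dz":0,"wx":0,"wy":0,"wz":0},{"gripper":0,"dx":0,"dy":0,"dz":0,"wx":0,"wy":0,"wz":0},{"gripper":0,"dx":0,"dy":0,"dz":0,"wx":0,"wy":0,"wz":0},{"gripper":0,"dx":0,"dy":0,"dz":0,"wx":0,"wy":0,"wz":0}]' 40
```

```text
mark [-143.8   74.1] edges [-150.    74.1] [-137.2   74.2] ptr [-105.    64.6] handle [-115.1   33.7] [-115.   -28.2]
clock: 13.32
eef_pos: [514.1, -9.8, 75.1]
eef_rot: [-3.14, -0.001, 1.814]
wrist_force: [-0.4, -0.6, 0.1]
finger_gap: 44.9
finger_force: 0.0
clock: 13.73
eef_pos: [515.3, -9.5, 59.9]
eef_rot: [3.14, 0.0, 1.815]
wrist_force: [0.4, 0.1, 0.7]
finger_gap: 28.5
finger_force: 0.0
clock: 14.15
eef_pos: [513.4, -9.9, 59.6]
eef_rot: [-3.138, -0.0, 1.815]
wrist_force: [-16.0, -5.6, 14.6]
finger_gap: 16.0
finger_force: 40.0
```

Gripped at 16.0 mm. Pull about 38 mm along the cradle's -x.

```bash
python3 -m inch '[{"gripper":0,"dx":-0.005,"dy":-0.0012,"dz":0,"wx":0,"wy":0,"wz":0},{"gripper":0,"dx":-0.012,"dy":-0.0029,"dz":0,"wx":0,"wy":0,"wz":0},{"gripper":0,"dx":-0.02,"dy":-0.0049,"dz":0,"wx":0,"wy":0,"wz":0},{"gripper":0,"dx":-0.027,"dy":-0.0066,"dz":0,"wx":0,"wy":0,"wz":0},{"gripper":0,"dx":-0.033,"dy":-0.0081,"dz":0,"wx":0,"wy":0,"wz":0}]' 40
python3 -m inch '[{"gripper":0,"dx":-0.0025,"dy":-0.0006,"dz":0,"wx":0,"wy":0,"wz":0},{"gripper":0,"dx":-0.004,"dy":-0.001,"dz":0,"wx":0,"wy":0,"wz":0},{"gripper":0,"dx":-0.004,"dy":-0.001,"dz":0,"wx":0,"wy":0,"wz":0},{"gripper":0,"dx":-0.004,"dy":-0.001,"dz":0,"wx":0,"wy":0,"wz":0},{"gripper":0,"dx":-0.004,"dy":-0.001,"dz":0,"wx":0,"wy":0,"wz":0}]' 40
python3 - <<'E'
from fit import *
s=manip.read_state();im=manip.camera("wrist");np.savez("w7.npz",pos=s["eef_pos"],rot=s["eef_rot"]);im2=manip.camera("scene")
cv2.imwrite("pics/w7.png",np.vstack([cv2.resize(im[60:290,120:480],(626,400),interpolation=cv2.INTER_CUBIC),cv2.resize(im2[150:272,150:388],(626,198*626//626),interpolation=cv2.INTER_CUBIC)]))
print(loc([625,18,.24],s["eef_pos"]),loc([625,18,.24],np.array([513.4,-9.9])),s["clock"])
E
```

```text
clock: 14.57
eef_pos: [482.5, -17.5, 59.6]
eef_rot: [3.138, 0.001, 1.815]
wrist_force: [9.7, 2.7, -2.9]
finger_gap: 16.0
finger_force: 40.0
clock: 14.98
eef_pos: [478.9, -18.4, 59.6]
eef_rot: [3.138, 0.001, 1.815]
wrist_force: [9.6, 2.3, -2.0]
finger_gap: 15.8
finger_force: 40.0
[-150.6   -0.6] [-115.    -0.6] 14.9833
```

View pics/w7.png

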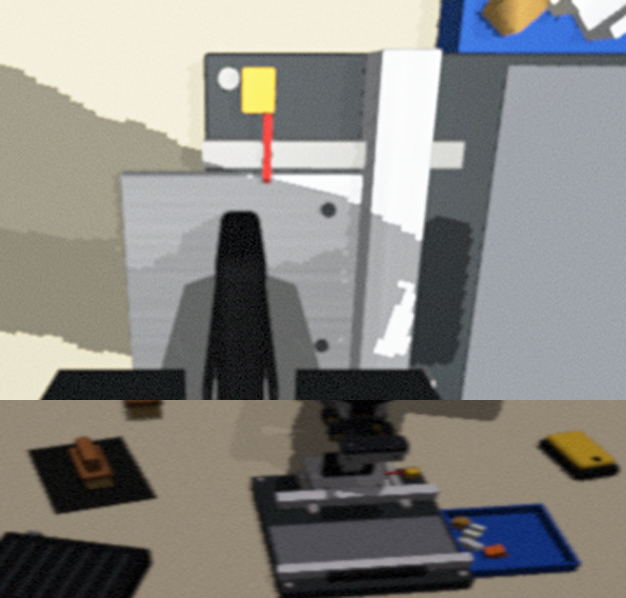

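The pointer tip at x≈267 lies over the mark, which spans 242–275 (centre 258.5), so it needs about 3.1 mm more. That agrees with the measured 38.8 mm minus the 35.6 mm already moved. The brush is upright on its mat and the scrap is in the tray.

```bash
python3 -m inch '[{"gripper":0,"dx":-0.001,"dy":-0.0002,"dz":0,"wx":0,"wy":0,"wz":0},{"gripper":0,"dx":-0.002,"dy":-0.0005,"dz":0,"wx":0,"wy":0,"wz":0},{"gripper":0,"dx":-0.003,"dy":-0.0007,"dz":0,"wx":0,"wy":0,"wz":0},{"gripper":0,"dx":-0.003,"dy":-0.0007,"dz":0,"wx":0,"wy":0,"wz":0},{"gripper":0,"dx":-0.003,"dy":-0.0007,"dz":0,"wx":0,"wy":0,"wz":0}]' 40
python3 -m inch '[{"gripper":0,"dx":0,"dy":0,"dz":0,"wx":0,"wy":0,"wz":0},{"gripper":0,"dx":0,"dy":0,"dz":0,"wx":0,"wy":0,"wz":0},{"gripper":0,"dx":0,"dy":0,"dz":0,"wx":0,"wy":0,"wz":0},{"gripper":0,"dx":0,"dy":0,"dz":0,"wx":0,"wy":0,"wz":0},{"gripper":0,"dx":0,"dy":0,"dz":0,"wx":0,"wy":0,"wz":0}]' 40
python3 - <<'E'
from fit import *
s=manip.read_state();print(loc([625,18,.24],s["eef_pos"]))
im=manip.camera("wrist")[60:180,120:480];h=cv2.cvtColor(im,cv2.COLOR_BGR2HSV);S=(h[...,1]>150)&(h[...,2]>100)
for n,m in(("yellow",S&(abs(h[...,0].astype(int)-27)<5)),("red",S&((h[...,0]<5)|(h[...,0]>174)))):
    m[:, 160:]=False;y,x=np.nonzero(m);print(n,len(x),x.min(),x.max(),x.mean(),"top row mean x",x[y<=y.min()+2].mean())
E
```

```text
clock: 15.5
eef_pos: [475.9, -19.1, 59.6]
eef_rot: [3.138, 0.001, 1.815]
wrist_force: [8.8, 1.9, -2.7]
finger_gap: 15.7
finger_force: 40.0
clock: 15.92
eef_pos: [476.0, -19.1, 59.6]
eef_rot: [3.138, 0.001, 1.815]
wrist_force: [9.1, 1.9, -2.7]
finger_gap: 15.8
finger_force: 40.0
[-153.6   -0.6]
yellow 67 144 159 148.46268656716418 top row mean x 151.66666666666666
red 148 151 156 153.1891891891892 top row mean x 153.5
```

The pointer column (153.5) matches the mark's span (144 to about 163, centre 153.5), so it is level. Handing in.

```bash
python3 -c "
from cell import manip
print(manip.sign_off())"
```

```text
the job is handed in; nothing more can be done
None
```

The job is handed in, but no verdict came back: all four scraps are in the tray, the brush stands free on its mat, and the jaw is held with the pointer within about 1 mm of the mark's centre by my last camera check.

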